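# Put three encoder modules back on their own test bases

## Task

The three encoder modules are standing on each other's test bases. Using the empty grey pad as a free spot to set a module down on meanwhile, move them round so that each stands upright in the middle of the base of its own shape (round on round, square on square, long on long), the square and long ones squared up with their base, the long one lengthwise. Set the modules down gently without dropping them, never stack them or let them touch one another, and leave the solder spool, screwdriver and connector where they lie.

Things in the scene. Friction and masses are not known exactly. Their poses are not given: they have to be found in the camera images.
- round_module: encoder module with a ROUND flange: aluminium disc 76 mm across and 10 mm thick, on it a round housing 40 mm across and 32 mm tall. Origin: middle of the flange's underside; z up. The housing is all of one height, its top 42 mm above the origin; the green circuit board lies flat on the flange and stands up no more than 3 mm. About 0.3 kg, loose; upright, at any yaw, at the start on a test base of another shape.
- square_module: encoder module with a SQUARE flange: aluminium plate 70 x 70 mm and 10 mm thick, on it a square housing 38 x 38 mm and 32 mm tall, sides parallel to the flange's. Origin: middle of the flange's underside; x and y along its sides, z up. The housing is all of one height, its top 42 mm above the origin; the green circuit board lies flat on the flange and stands up no more than 3 mm. About 0.3 kg, loose; upright, at any yaw, at the start on a test base of another shape.
- long_module: encoder module with a LONG flange: aluminium plate 92 mm (x) x 50 mm (y) and 10 mm thick, on it a housing 58 mm (x) x 34 mm (y) and 32 mm tall. Origin: middle of the flange's underside; x along its long side, z up. The housing is all of one height, its top 42 mm above the origin; the green circuit board lies flat on the flange and stands up no more than 3 mm. About 0.3 kg, loose; upright, at any yaw, at the start on a test base of another shape.
- round_base: round black test base, 110 mm across, where the round module belongs. Fixed, 18 mm high, flat on top (z = 18 mm). Origin: middle of the underside.
- square_base: square black test base, 104 x 104 mm, where the square module belongs. x and y along its sides. Fixed, 18 mm high, flat on top (z = 18 mm). Origin: middle of the underside.
- long_base: long black test base, 124 mm (x) x 80 mm (y), where the long module belongs. x along its long side. Fixed, 18 mm high, flat on top (z = 18 mm). Origin: middle of the underside.
- rest_pad: the free spot: thin square grey pad, 120 x 120 mm, 6 mm thick, fixed on the bench and empty at the start. Origin: middle of the underside.
- spool: solder spool standing upright, grey, 52 mm across and 42 mm tall; loose, to be left alone. Origin: middle of the underside.
- screwdriver: screwdriver lying on the bench, 150 mm long; loose, to be left alone. x along its length, towards the tip.
- connector: small steel and black connector, 34 mm (x) x 16 mm (y) x 14 mm high; loose, to be left alone. Origin: middle of the underside.
Things that resemble listed ones, but are neither listed nor needed, are in the scene too. What is shaped like the round_base but pink or turquoise is not meant.

How it is judged:
By the outcome, as a careful person would: the job done as asked, in the order asked, and still so for the second after the job is handed in, with the robot touching nothing.
It also fails if it takes over 104 s, if anything falls off the work surface, if the arm or the gripper's body presses on something with over 40 N, if the wrist force passes 120 N, or if a joint passes its speed limit or range.

## Robot

A 7-joint arm with a two-finger parallel gripper is mounted at the origin on the work surface. World frame = base frame: x ahead of the robot, y to its left, z up, the work surface at z = 0. Lengths are in m, angles in rad, forces in N, time in s.
With the tool pointing down it reaches from about 0.4 to 0.85 m from the base axis. Payload 4.5 kg.
Tool frame: the origin (TCP) lies midway between the tips of the shut fingers; the grasp point (between the pads) lies 19 mm behind it; z points along the fingers, y is the line along which they close (so a half turn about z gives the same grasp; the last joint's range is limited). The gripper opens to 88 mm and grips with 3 to 60 N. Pads are 18 mm wide; open, the fingers measure 123 mm over their backs; the gripper's body (75 mm by 187 mm) begins 45 mm behind the grasp point.
Start: joints at [-1.219, 0.689, -0.195, 1.565, 0.157, 0.902, -0.215], TCP at [0.195, 0.594, 0.239] pointing down, gripper open.
Joint ranges: [-3.01, 3.01], [-0.46, 2.08], [-1.47, 1.51], [0.13, 2.56], [-1, 4.14], [0.04, 2.09], [-2.66, 2.66]. Speed limits (rad/s): [2.57, 2.57, 3.14, 3.14, 3.14, 3.14, 3.14].

## Interface

Orientations are given as a unit quaternion [x, y, z, w].
In Python, from plant import r gives the robot as it stands.
- The arm moves only by the tool carry_out, never from a script. Its argument "plan" is a list of rows, each an object with "rot": the turn, a rotation vector about the tool's x, y, z in rad, a list of three; "xyz": the shift along the tool's x, y, z in m, a list of three; "grip": the closure in counts, from 0 (fully open) to 255 (shut). In form: [{"rot": [wx, wy, wz], "xyz": [dx, dy, dz], "grip": grip}, ...]. A call has 1 to 8 rows; each row is the pose to reach, as a shift and turn from the pose commanded when the call began, along the tool's axes at that moment; what a row does not reach only later rows make up. A row lasts 1/12 s, in which the tool goes at most 41.7 mm and 7.16 degrees, less where a joint would pass 70% of its speed; a pose out of reach is approached as far as the arm can. A call with a gripper value outside its range is refused whole. The fingers move at their own pace and stop on an object; "squeeze" is the grip in N (left out, the last holds). Time passes only in rows, so rows that repeat a pose let the fingers close. It gives the time, the measured TCP pose, the force, the opening and the grip force at its end, in the units of the state.
- r.get_state(): the state, without advancing time (a new reading comes with each control period).
- r.snapshot(name): name is "side" or "top" or "wrist"; returns the picture (384x512x3 uint8, red, green, blue); there is no depth.
- r.camera_params(name): a dict with "fx", "fy", "cx", "cy" (pixels), "distortion" ([k1, k2, p1, p2, k3] as OpenCV has them; the pictures are not rectified), "position" and "attitude" of the camera in the world; the wrist camera has in their place "hand_eye" (4x4, takes a point from camera to tool coordinates, whose origin is the TCP and whose axes are the flange's). Camera axes: x right, y down, z forward; pixel columns grow to the right and rows downward; lengths in m; the calibration is good to about 2 mm. A picture is of the moment at which its call begins: read the wrist's pose just before it. camera_params takes no time and is no camera call.
- r.finish_job(): hands the job in; it is judged then, once.
The state is a dict: "clock": time; "q": joint angles; "qd": joint speeds; "joint_torque": joint torques, N m; "tool_pos": TCP position; "eef_rot": TCP orientation; "contact_force": force on the tool from outside, world axes, zero at the start; "moment": the same for the moment, N m; "opening": opening from 0.0 (shut) to 1.0 (fully open); "finger_force": force on a finger pad.
Only numpy, scipy, OpenCV 4.12 (cv2) and the standard library are available. Lean on these libraries where they do the work, as an engineer would, in place of code of your own. Each camera call takes 0.05 s, during which the arm holds its last target. There are 200 camera calls.

## Working session

There is one attempt and no reset: what is moved stays moved. The work goes in short steps, Python scripts to look and compute and a tool call to move; the robot and the scene stay as the last step left them, time stands still between calls to the robot, and variables do not carry over. Pictures are saved under pics/ and viewed, at most 14 in all, crops included, and the job is handed in when it is done.

Besides the shell and the picture viewer there is one more tool, called by a JSON object that holds its "op" and its "data". carry_out: Moves the arm, as the interface text tells. Its arguments: {"type":"object","properties":{"plan":{"type":"array"},"squeeze":{"type":"number"}},"required":["plan"]}

```bash
mkdir -p pics; ls; python3 - <<'E'
from plant import r
import cv2
s=r.get_state();print(s['clock'],s['tool_pos'],s['eef_rot'],s['opening'])
for n in ['top','side','wrist']:
    print(n,r.camera_params(n))
for n in ['top','side']:
    cv2.imwrite(f'pics/{n}0.png',cv2.cvtColor(r.snapshot(n),cv2.COLOR_RGB2BGR))
E
```

```text
pics
0.0 [0.19514125 0.59308366 0.23790621] [ 1.58191647e-01  9.87408007e-01 -9.07765801e-04 -8.17525082e-05] 0.9981930443913896
top {'fx': 450.6796628091758, 'fy': 450.6796628091758, 'cx': 260.9291188689519, 'cy': 190.67867258478938, 'distortion': array([-0.16785261,  0.        ,  0.        ,  0.        ,  0.        ]), 'position': array([ 0.36509229, -0.07090748,  1.20481451]), 'attitude': array([ 0.70861439, -0.70152424,  0.05932813, -0.04700586])}
side {'fx': 360.89252717271927, 'fy': 360.89252717271927, 'cx': 248.6619474015514, 'cy': 191.92300227635394, 'distortion': array([0.0229277, 0.       , 0.       , 0.       , 0.       ]), 'position': array([0.36685482, 0.64445764, 0.63288326]), 'attitude': array([-0.09738368,  0.89205645, -0.43721271,  0.05997305])}
wrist {'fx': 330.464280652254, 'fy': 330.464280652254, 'cx': 263.6057377980849, 'cy': 182.65819072698554, 'distortion': array([-0.02936905,  0.        ,  0.        ,  0.        ,  0.        ]), 'hand_eye': array([[-1.58952261e-03, -9.49464448e-01, -3.13870570e-01,
         8.25976780e-02],
       [ 9.99998728e-01, -1.46853812e-03, -6.21899176e-04,
        -8.62336207e-04],
       [ 1.29540261e-04, -3.13871159e-01,  9.49465575e-01,
        -1.45825226e-01],
       [ 0.00000000e+00,  0.00000000e+00,  0.00000000e+00,
         1.00000000e+00]])}
```

View pics/top0.png

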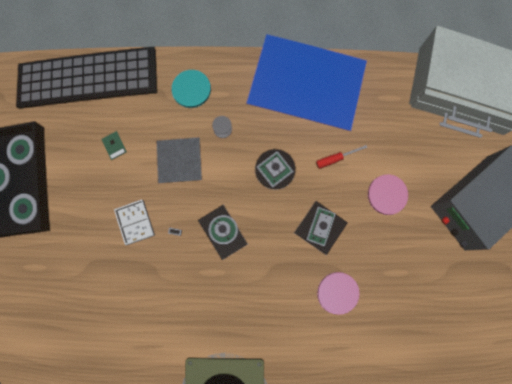

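View pics/side0.png

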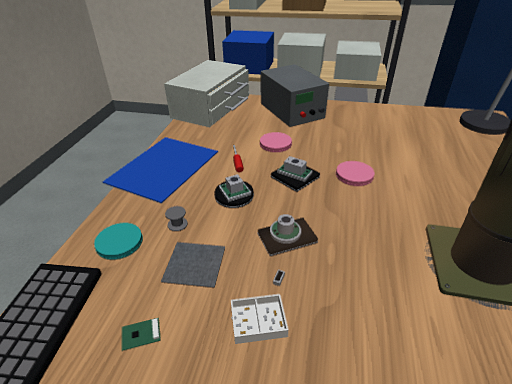

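The top view shows the round module on the long base (222,231), the square one on the round base (275,169), and the long one on the square base (321,226). The pad is at (180,160), the spool at (221,127), the connector at (175,231) and the screwdriver at (340,157). The side view agrees.

```bash
cat > h.py <<'E'
import numpy as np, cv2
from scipy.spatial.transform import Rotation as R
from plant import r
def cam(name, st=None):
    p=r.camera_params(name); K=np.array([[p['fx'],0,p['cx']],[0,p['fy'],p['cy']],[0,0,1]]); d=p['distortion']
    if name=='wrist':
        st=st or r.get_state(); T=np.eye(4); T[:3,:3]=R.from_quat(st['eef_rot']).as_matrix(); T[:3,3]=st['tool_pos']
        C=T@p['hand_eye']; return K,d,C[:3,:3],C[:3,3]
    return K,d,R.from_quat(p['attitude']).as_matrix(),np.array(p['position'])
def onplane(c,px,z):
    K,d,A,t=c
    u=cv2.undistortPoints(np.array(px,float).reshape(-1,1,2),K,d)[:,0]
    v=np.c_[u,np.ones(len(u))]@A.T
    return t[:2]+v[:,:2]*((z-t[2])/v[:,2])[:,None]
def proj(c,P):
    K,d,A,t=c
    return cv2.projectPoints((np.array(P,float).reshape(-1,3)-t)@A,np.zeros(3),np.zeros(3),K,d)[0][:,0]
def rect(c,cnt,z):
    # metric min-area rectangle: centre, sides (long first), yaw of long side
    P=onplane(c,cnt.reshape(-1,2),z)
    b=cv2.boxPoints(cv2.minAreaRect((P*1000).astype(np.float32)))
    e1,e2=b[1]-b[0],b[2]-b[1]
    l,s=(e1,e2) if np.linalg.norm(e1)>np.linalg.norm(e2) else (e2,e1)
    return b.mean(0),np.linalg.norm(l),np.linalg.norm(s),np.degrees(np.arctan2(l[1],l[0]))
def big(m):
    cs=cv2.findContours(m.astype(np.uint8),cv2.RETR_EXTERNAL,cv2.CHAIN_APPROX_NONE)[0]
    return sorted(cs,key=cv2.contourArea,reverse=True)
def save(img,name,box=None,k=1):
    if box: img=img[box[1]:box[3],box[0]:box[2]]
    cv2.imwrite(f'pics/{name}.png',cv2.cvtColor(cv2.resize(img,None,fx=k,fy=k,interpolation=cv2.INTER_CUBIC),cv2.COLOR_RGB2BGR))
E
python3 - <<'E'
from h import *
im=r.snapshot('top'); c=cam('top'); np.set_printoptions(precision=1,suppress=True)
print('base px',proj(c,[0,0,0]))
v=im.astype(int).max(2); sat=v-im.astype(int).min(2)
for n,(x,y) in dict(long=(222,231),round=(275,169),square=(321,226)).items():
    w=np.zeros(v.shape,bool); w[y-32:y+32,x-32:x+32]=1
    m=w&(sat<60)&~((im[...,0].astype(int)-im[...,2])>25)
    k=big(m)[0]; print(n,'base',*rect(c,k,.018))
    bm=np.zeros(v.shape,np.uint8); cv2.drawContours(bm,[k],-1,1,-1)
    k2=big(cv2.morphologyEx(((bm>0)&(v>55)).astype(np.uint8),cv2.MORPH_OPEN,np.ones((3,3))))[0]; print('  flange',*rect(c,k2,.028))
w=np.zeros(v.shape,bool); w[130:192,148:210]=1
print('pad',*rect(c,big(w&(sat<30))[0],.006))
save(im,'crop0',(150,110,370,270),3.5)
E
```

```text
base px [[224.3 396.9]]
long base [435.8   8.4] 121.3235 81.392456 32.627525
  flange [440.3   7.5] 83.75437 81.0086 -89.26586
round base [ 606.3 -128.3] 106.92447 102.384766 0.6015372
  flange [ 602.5 -125.4] 82.34437 81.934715 -50.207478
square base [ 449.1 -250.1] 103.61163 101.916794 -34.294376
  flange [ 452.1 -248.8] 104.433586 60.739315 -19.767399
pad [629.9 134.7] 120.02282 118.94855 4.75145
```

View pics/crop0.png

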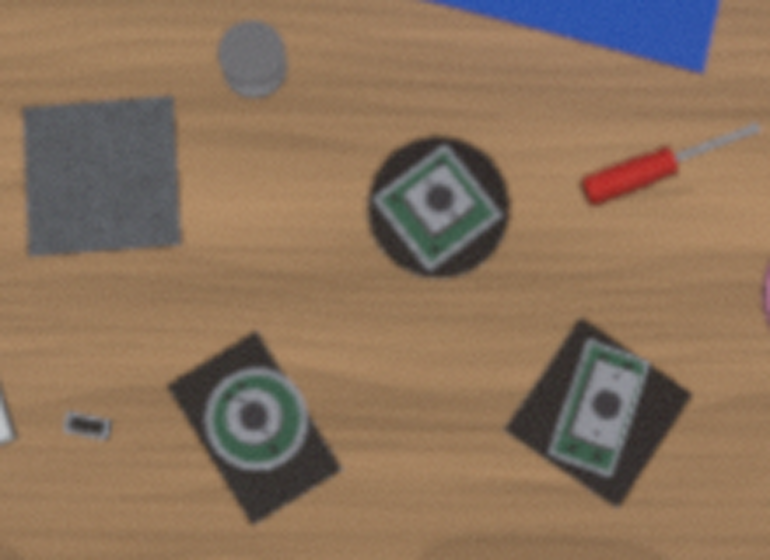

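```bash
cat >> h.py <<'E'
def go(x,y,z,ydir,st=None):
    # shift and turn, in tool axes, to TCP (x,y,z) in m, tool down, tool y at world angle ydir (deg)
    st=st or r.get_state(); A=R.from_quat(st['eef_rot']).as_matrix()
    a=np.radians(ydir); B=np.c_[[np.sin(a),-np.cos(a),0],[np.cos(a),np.sin(a),0],[0,0,-1]]
    now=np.degrees(np.arctan2(A[1,1],A[0,1]))
    s=A.T@(np.array([x,y,z])-st['tool_pos']); w=R.from_matrix(A.T@B).as_rotvec()
    print('ydir now %.2f; pos'%now,np.round(st['tool_pos'],4),'t',round(st['clock'],2),'-> xyz',np.round(s,4).tolist(),'rot',np.round(w,4).tolist(),'rows',round(max(np.linalg.norm(s)/.0417,np.degrees(np.linalg.norm(w))/7.16),1))
E
python3 -c "
from h import *
go(.44,.0075,.2,30)"
```

```text
Traceback (most recent call last):
  File "h.py", line 36, in go
    s=A.T@(np.array([x,y,z])-st['tool_pos']); w=R.from_matrix(A.T@B).as_rotvec()
                                                ~~~~~~~~~~~~~^^^^^^^
  File "scipy/spatial/transform/_rotation.pyx", line 1143, in scipy.spatial.transform._rotation.Rotation.from_matrix
ValueError: Non-positive determinant (left-handed or null coordinate frame) in rotation matrix 0: [[-7.45519843e-01 -6.66483425e-01  9.39911532e-05]
 [-6.66482724e-01  7.45519250e-01  1.35138924e-03]
 [ 9.70750741e-04 -9.44844012e-04  9.99999082e-01]].
```

```bash
sed -i 's/np.c_\[\[np.sin(a),-np.cos(a),0\]/np.c_[[-np.sin(a),np.cos(a),0]/' h.py
python3 -c "
from h import *
go(.44,.0075,.2,30)"
```

```text
ydir now 71.80; pos [0.1952 0.5933 0.2381] t 0.15 -> xyz [-0.4156, -0.4799, 0.0388] rot [-0.0013, 0.0006, 0.7295] rows 15.3
```

{"op": "carry_out", "data": {"plan": [{"rot":[0,0,0.73],"xyz":[-0.416,-0.48,0.039],"grip":0},{"rot":[0,0,0.73],"xyz":[-0.416,-0.48,0.039],"grip":0},{"rot":[0,0,0.73],"xyz":[-0.416,-0.48,0.039],"grip":0},{"rot":[0,0,0.73],"xyz":[-0.416,-0.48,0.039],"grip":0},{"rot":[0,0,0.73],"xyz":[-0.416,-0.48,0.039],"grip":0},{"rot":[0,0,0.73],"xyz":[-0.416,-0.48,0.039],"grip":0},{"rot":[0,0,0.73],"xyz":[-0.416,-0.48,0.039],"grip":0},{"rot":[0,0,0.73],"xyz":[-0.416,-0.48,0.039],"grip":0}]}}

```text
clock: 0.82
tool_pos: [0.324, 0.2851, 0.2182]
eef_rot: [0.5, 0.866, 0.0, 0.0]
contact_force: [0.7, 0.0, -1.0]
opening: 1.0
finger_force: 0.0
```

```bash
python3 -c "
from h import *
go(.44,.0075,.2,30)"
```

```text
ydir now 30.00; pos [0.324  0.2851 0.2182] t 0.82 -> xyz [-0.2984, -0.0383, 0.0183] rot [0.0003, 0.0002, -0.0001] rows 7.2
```

{"op": "carry_out", "data": {"plan": [{"rot":[0,0,0],"xyz":[-0.298,-0.038,0.018],"grip":0},{"rot":[0,0,0],"xyz":[-0.298,-0.038,0.018],"grip":0},{"rot":[0,0,0],"xyz":[-0.298,-0.038,0.018],"grip":0},{"rot":[0,0,0],"xyz":[-0.298,-0.038,0.018],"grip":0},{"rot":[0,0,0],"xyz":[-0.298,-0.038,0.018],"grip":0},{"rot":[0,0,0],"xyz":[-0.298,-0.038,0.018],"grip":0},{"rot":[0,0,0],"xyz":[-0.298,-0.038,0.018],"grip":0},{"rot":[0,0,0],"xyz":[-0.298,-0.038,0.018],"grip":0}]}}

```text
clock: 1.48
tool_pos: [0.4415, 0.0022, 0.2]
eef_rot: [0.505, 0.863, -0.001, 0.001]
contact_force: [-0.4, -0.2, -0.6]
opening: 0.999
finger_force: 0.0
```

```bash
python3 - <<'E'
from h import *
s=r.get_state(); im=r.snapshot('wrist'); np.save('w1.npy',im); save(im,'w1',None,1.2)
print(s['tool_pos'],s['qd'].max() if hasattr(s['qd'],'max') else s['qd'])
print(proj(cam('wrist',s),[[.44,.0075,.06],[.436,.0084,.018],s['tool_pos']]))
E
```

```text
[0.44150986 0.00222266 0.1999713 ] 0.17467851669081993
[[266.63920719 162.94305083]
 [263.30343712 149.49583663]
 [266.28660386 246.76990929]]
```

View pics/w1.png

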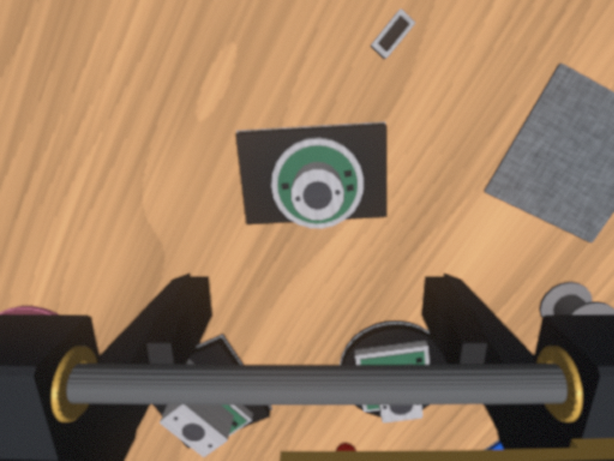

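The wrist view shows the round module centred at about (265,162) in raw pixels, close to the predicted (266.6,162.9). The long base is around it, and the pad, the connector and parts of the other two bases are visible.

```bash
cat >> h.py <<'E'
def look(bx,by,half=.085,name='wrist',zb=.018,pic=None):
    # base (non-wood blob) and housing top / flange (bright grey) near world (bx,by)
    st=r.get_state(); im=r.snapshot(name); c=cam(name,st)
    if pic: save(im,pic,None,1.2)
    i=im.astype(int); v=i.max(2); sat=v-i.min(2); warm=i[...,0]-i[...,2]
    px=proj(c,[[bx+a*half,by+b*half,zb] for a,b in ((-1,-1),(-1,1),(1,1),(1,-1))]).astype(np.int32)
    w=np.zeros(v.shape,np.uint8); cv2.fillConvexPoly(w,px,1); w=w>0
    return st,im,c,v,sat,warm,w
E
python3 - <<'E'
from h import *
np.set_printoptions(precision=1,suppress=True)
st,im,c,v,sat,warm,w=look(.44,.0075)
k=big(w&(warm<25))[0]; print('base',*rect(c,k,.018),cv2.boundingRect(k))
bm=np.zeros(v.shape,np.uint8); cv2.drawContours(bm,[k],-1,1,-1)
for t in (110,150,170):
    ks=big((bm>0)&(v>t)&(sat<25))[:3]
    for q in ks: print(t,cv2.boundingRect(q),cv2.contourArea(q),*rect(c,q,.06))
print(v[162,265-22:265+23],v[112:190:2,265])
go(.44,.0075,.2,30)
E
```

```text
base [433.8   7.8] 120.47817 86.16013 32.585175 (197, 104, 124, 87)
110 (226, 116, 77, 75) 4441.0 [433.7  14.7] 67.721 67.15167 29.297949
110 (198, 111, 2, 1) 0.0 [366.6  20.5] 0.8535595 0.0 -150.85403
110 (210, 110, 4, 1) 0.0 [375.9  26.6] 2.555371 3.4332275e-05 29.171385
150 (226, 117, 76, 74) 4285.0 [433.6  14.2] 66.73103 66.30494 29.297958
170 (227, 118, 75, 73) 4168.0 [433.8  13.7] 65.56982 65.52706 -15.032745
[177 195 199 197 195 192 191 187 168 130  96  86  83  85  82  83  85  83
  83  84  84  83  84  84  84  83  84  86  85  85  84  89 118 159 175 158
 124 100 106 138 173 184 169 143 127] [ 65  67 118 183 190 150 123 122 120 120 120 120 115 107 110 134 189 196
 196 193 155  91  84  84  84  84  85  81  83  82  81  86 153 189 189 187
 166 136 174]
ydir now 29.60; pos [0.4 0.  0.2] t 1.58 -> xyz [0.0005, 0.0001, 0.0] rot [-0.0003, 0.0006, -0.007] rows 0.1
```

```bash
python3 - <<'E'
from h import *
np.set_printoptions(precision=1,suppress=True)
st,im,c,v,sat,warm,w=look(.44,.0075)
q=big(w&(v>110)&(sat<25))[0]; print(*rect(c,q,.028))
d=np.zeros(v.shape,bool); d[145:180,248:284]=1
q=big(d&(v<110)&(sat<12))[0]; print('hole',*rect(c,q,.06),cv2.boundingRect(q))
go(.44,.0075,.2,30)
E
```

```text
[437.5   7.7] 75.58094 75.230576 29.521715
hole [437.9   6.3] 19.602316 18.921593 -60.482758 (252, 158, 22, 22)
ydir now 29.85; pos [0.4 0.  0.2] t 1.63 -> xyz [-0.002, -0.0006, 0.0001] rot [-0.0001, -0.0006, -0.0026] rows 0.0
```

```bash
python3 -c "
from h import *
go(.4377,.0070,.034,30)"
```

```text
ydir now 29.85; pos [0.4395 0.0095 0.2001] t 1.63 -> xyz [-0.0014, -0.0028, 0.1661] rot [-0.0001, -0.0006, -0.0026] rows 4.0
```

{"op": "carry_out", "data": {"plan": [{"rot":[0,0,0],"xyz":[-0.001,-0.0025,0.04],"grip":0},{"rot":[0,0,0],"xyz":[-0.001,-0.0025,0.075],"grip":0},{"rot":[0,0,0],"xyz":[-0.001,-0.0025,0.11],"grip":0},{"rot":[0,0,0],"xyz":[-0.001,-0.0025,0.135],"grip":0},{"rot":[0,0,0],"xyz":[-0.001,-0.0025,0.15],"grip":0},{"rot":[0,0,0],"xyz":[-0.001,-0.0025,0.16],"grip":0},{"rot":[0,0,0],"xyz":[-0.001,-0.0025,0.166],"grip":0},{"rot":[0,0,0],"xyz":[-0.001,-0.0025,0.166],"grip":0}]}}

```text
clock: 2.3
tool_pos: [0.4395, 0.0106, 0.0377]
eef_rot: [0.498, 0.867, -0.001, -0.003]
contact_force: [-0.4, 0.1, -0.1]
opening: 0.997
finger_force: 0.0
```

{"op": "carry_out", "data": {"plan": [{"rot":[0,0,0],"xyz":[0,0,0],"grip":0},{"rot":[0,0,0],"xyz":[0,0,0],"grip":130},{"rot":[0,0,0],"xyz":[0,0,0],"grip":200},{"rot":[0,0,0],"xyz":[0,0,0],"grip":200},{"rot":[0,0,0],"xyz":[0,0,0],"grip":200},{"rot":[0,0,0],"xyz":[0,0,0],"grip":200},{"rot":[0,0,0],"xyz":[0,0,0],"grip":200},{"rot":[0,0,0],"xyz":[0,0,0],"grip":200}], "squeeze": 25}}

```text
clock: 2.97
tool_pos: [0.4401, 0.0072, 0.0384]
eef_rot: [0.5, 0.866, -0.002, -0.002]
contact_force: [-0.5, 0.4, 0.6]
opening: 0.492
finger_force: 0.0
```

```bash
python3 -c "
from h import *
go(.4377,.0070,.034,30)
s=r.get_state();print(s['opening'],s['finger_force'],s['contact_force'])"
```

```text
ydir now 29.96; pos [0.4401 0.0072 0.0384] t 2.97 -> xyz [0.001, -0.0022, 0.0044] rot [-0.005, -0.0017, -0.0008] rows 0.1
0.49196593341940176 0.0 [-0.51174517  0.41891507  0.58332648]
```

{"op": "carry_out", "data": {"plan": [{"rot":[0,0,0],"xyz":[0,0,0],"grip":200},{"rot":[0,0,0],"xyz":[0,0,0],"grip":200},{"rot":[0,0,0],"xyz":[0,0,0],"grip":200},{"rot":[0,0,0],"xyz":[0,0,0],"grip":200}]}}

```text
clock: 3.3
tool_pos: [0.4398, 0.007, 0.0383]
eef_rot: [0.5, 0.866, -0.002, -0.002]
contact_force: [-1.2, -1.4, 1.1]
opening: 0.444
finger_force: 25.0
```

```bash
python3 -c "
from h import *
go(.4377,.0070,.034,30)
s=r.get_state();print(s['opening'],s['finger_force'],s['contact_force'])"
```

```text
ydir now 29.95; pos [0.4398 0.007  0.0383] t 3.3 -> xyz [0.0011, -0.0018, 0.0044] rot [-0.0057, -0.0017, -0.0008] rows 0.1
0.44371571086805844 24.99557225033641 [-1.15724399 -1.35310055  1.134618  ]
```

{"op": "carry_out", "data": {"plan": [{"rot":[0,0,0],"xyz":[0,0,-0.02],"grip":200},{"rot":[0,0,0],"xyz":[0,0,-0.06],"grip":200},{"rot":[0,0,0],"xyz":[0,0.02,-0.09],"grip":200},{"rot":[0,0,0],"xyz":[0.004,0.06,-0.09],"grip":200},{"rot":[0,0,0],"xyz":[0.007,0.1,-0.09],"grip":200},{"rot":[0,0,0],"xyz":[0.01,0.14,-0.09],"grip":200},{"rot":[0,0,0],"xyz":[0.013,0.18,-0.09],"grip":200},{"rot":[0,0,0],"xyz":[0.0156,0.218,-0.09],"grip":200}]}}

```text
clock: 3.97
tool_pos: [0.6225, 0.1305, 0.1267]
eef_rot: [0.5, 0.866, -0.002, -0.003]
contact_force: [1.9, 1.0, -4.5]
opening: 0.449
finger_force: 25.0
```

```bash
python3 - <<'E'
from h import *
np.set_printoptions(precision=1,suppress=True)
go(.63,.135,.06,30)
go(.63,.135,.028,30)
s=r.get_state();print(s['opening'],s['finger_force'],s['contact_force'])
# bases from the empty top view
im=r.snapshot('top'); c=cam('top'); i=im.astype(int)
for n,(x,y) in dict(long=(222,231)).items():
    w=np.zeros(i.shape[:2],bool); w[y-32:y+32,x-32:x+32]=1
    print(n,*rect(c,big(w&(i[...,0]-i[...,2]<25)&(i.max(2)<110))[0],.018))
save(im,'top1')
E
```

```text
ydir now 29.96; pos [0.6 0.1 0.1] t 3.97 -> xyz [-0.0, 0.0091, 0.0666] rot [-0.0062, -0.0026, -0.0007] rows 1.6
ydir now 29.96; pos [0.6 0.1 0.1] t 3.97 -> xyz [-0.0001, 0.0093, 0.0986] rot [-0.0062, -0.0026, -0.0007] rows 2.4
0.44875103076457495 24.993650391697884 [ 1.9  1.  -4.5]
long [438.5  18.1] 166.31148 157.02518 0.7153097
```

{"op": "carry_out", "data": {"plan": [{"rot":[0,0,0],"xyz":[0,0.009,0.03],"grip":200},{"rot":[0,0,0],"xyz":[0,0.009,0.06],"grip":200},{"rot":[0,0,0],"xyz":[0,0.009,0.08],"grip":200},{"rot":[0,0,0],"xyz":[0,0.009,0.088],"grip":200},{"rot":[0,0,0],"xyz":[0,0.009,0.088],"grip":200},{"rot":[0,0,0],"xyz":[0,0.009,0.088],"grip":200},{"rot":[0,0,0],"xyz":[0,0.009,0.088],"grip":200}]}}

```text
clock: 4.6
tool_pos: [0.6299, 0.1346, 0.0406]
eef_rot: [0.5, 0.866, -0.001, -0.001]
contact_force: [-0.6, 1.4, -3.8]
opening: 0.45
finger_force: 25.0
```

```bash
python3 - <<'E'
from h import *
go(.63,.135,.0263,30)
s=r.get_state();print(s['opening'],s['finger_force'],s['contact_force'])
E
```

```text
ydir now 29.96; pos [0.6299 0.1346 0.0406] t 4.6 -> xyz [0.0003, 0.0004, 0.0143] rot [-0.0027, -0.0015, -0.0007] rows 0.3
0.4501039295426674 24.994176607578993 [-0.56018476  1.35800958 -3.82459354]
```

View pics/top1.png

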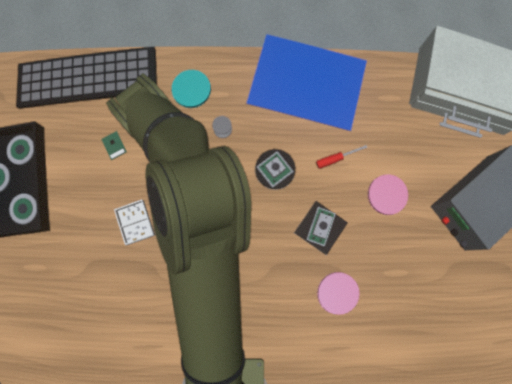

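The top view shows the arm covering the pad and the long base, so I'll measure the long base with the wrist camera later. Next I lower the module gently onto the pad.

{"op": "carry_out", "data": {"plan": [{"rot":[0,0,0],"xyz":[0,0,0.004],"grip":200},{"rot":[0,0,0],"xyz":[0,0,0.007],"grip":200},{"rot":[0,0,0],"xyz":[0,0,0.009],"grip":200},{"rot":[0,0,0],"xyz":[0,0,0.011],"grip":200},{"rot":[0,0,0],"xyz":[0,0,0.012],"grip":200},{"rot":[0,0,0],"xyz":[0,0,0.013],"grip":200},{"rot":[0,0,0],"xyz":[0,0,0.014],"grip":200},{"rot":[0,0,0],"xyz":[0,0,0.014],"grip":200}]}}

```text
clock: 5.27
tool_pos: [0.6288, 0.1341, 0.0264]
eef_rot: [0.5, 0.866, -0.002, -0.002]
contact_force: [-3.5, -0.6, 6.0]
opening: 0.445
finger_force: 25.0
```

{"op": "carry_out", "data": {"plan": [{"rot":[0,0,0],"xyz":[0,0,0],"grip":60},{"rot":[0,0,0],"xyz":[0,0,0],"grip":0},{"rot":[0,0,0],"xyz":[0,0,0],"grip":0},{"rot":[0,0,0],"xyz":[0,0,0],"grip":0},{"rot":[0,0,0],"xyz":[0,0,0],"grip":0},{"rot":[0,0,0],"xyz":[0,0,-0.015],"grip":0},{"rot":[0,0,0],"xyz":[0,0,-0.05],"grip":0},{"rot":[0,0,0],"xyz":[0,0,-0.09],"grip":0}]}}

```text
clock: 5.93
tool_pos: [0.6277, 0.1337, 0.115]
eef_rot: [0.5, 0.866, -0.003, -0.004]
contact_force: [0.2, -0.5, 0.4]
opening: 0.996
finger_force: 0.0
```

```bash
python3 - <<'E'
from h import *
go(.452,-.249,.2,-20)
s=r.get_state();print(s['opening'],s['finger_force'],s['contact_force'])
E
```

```text
ydir now 30.00; pos [0.6277 0.1337 0.115 ] t 5.93 -> xyz [-0.2434, -0.3443, -0.0824] rot [-0.0103, 0.0014, 0.8726] rows 10.3
0.9958561401645704 0.0 [ 0.2070793  -0.48546629  0.37771064]
```

{"op": "carry_out", "data": {"plan": [{"rot":[0,0,0.1],"xyz":[-0.01,-0.014,-0.036],"grip":0},{"rot":[0,0,0.2],"xyz":[-0.03,-0.045,-0.06],"grip":0},{"rot":[0,0,0.3],"xyz":[-0.053,-0.075,-0.074],"grip":0},{"rot":[0,0,0.42],"xyz":[-0.076,-0.108,-0.082],"grip":0},{"rot":[0,0,0.54],"xyz":[-0.1,-0.142,-0.082],"grip":0},{"rot":[0,0,0.65],"xyz":[-0.124,-0.175,-0.082],"grip":0},{"rot":[0,0,0.76],"xyz":[-0.148,-0.209,-0.082],"grip":0},{"rot":[0,0,0.87],"xyz":[-0.17,-0.24,-0.082],"grip":0}]}}

```text
clock: 6.6
tool_pos: [0.5056, -0.135, 0.1994]
eef_rot: [0.82, 0.572, -0.002, -0.0]
contact_force: [0.9, 0.3, 0.6]
opening: 0.999
finger_force: 0.0
```

```bash
python3 - <<'E'
from h import *
go(.452,-.249,.2,-20)
E
```

```text
ydir now -20.22; pos [ 0.5056 -0.135   0.1994] t 6.6 -> xyz [-0.1255, -0.0109, -0.0001] rot [-0.0035, 0.0032, -0.0038] rows 3.0
```

{"op": "carry_out", "data": {"plan": [{"rot":[0,0,0],"xyz":[-0.04,-0.003,0],"grip":0},{"rot":[0,0,0],"xyz":[-0.08,-0.007,0],"grip":0},{"rot":[0,0,0],"xyz":[-0.11,-0.01,0],"grip":0},{"rot":[0,0,0],"xyz":[-0.12,-0.011,0],"grip":0},{"rot":[0,0,0],"xyz":[-0.12,-0.011,0],"grip":0},{"rot":[0,0,0],"xyz":[-0.12,-0.011,0],"grip":0},{"rot":[0,0,0],"xyz":[-0.12,-0.011,0],"grip":0}]}}

```text
clock: 7.18
tool_pos: [0.4571, -0.2398, 0.1991]
eef_rot: [0.818, 0.576, -0.001, -0.001]
contact_force: [0.5, -0.4, -0.1]
opening: 0.999
finger_force: 0.0
```

```bash
python3 - <<'E'
from h import *
np.set_printoptions(precision=1,suppress=True)
st,im,c,v,sat,warm,w=look(.452,-.249,pic='w2')
q=big(w&(v>110)&(sat<25))[0]; print('bright@28',*rect(c,q,.028),cv2.boundingRect(q))
k=big(w&(warm<25))[0]; print('base',*rect(c,k,.018),cv2.boundingRect(k))
print(proj(c,[[.452,-.249,.06]]))
E
```

```text
bright@28 [ 448.1 -252.1] 93.09599 54.39035 -19.739252 (214, 147, 95, 53)
base [ 448.2 -251. ] 103.37048 102.90256 55.744587 (203, 108, 118, 117)
[[263.3 179.4]]
```

View pics/w2.png

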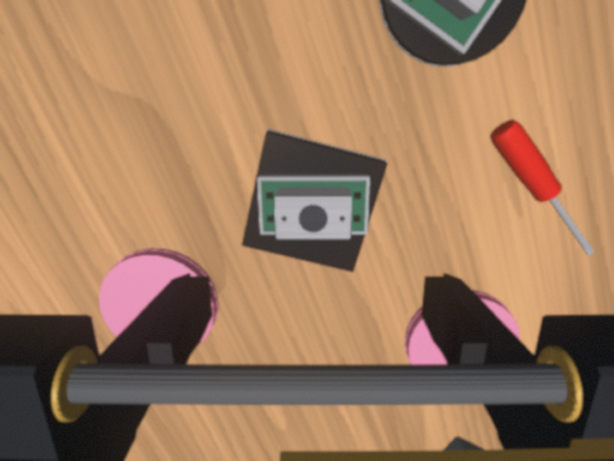

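The wrist view shows the long module on the square base with its centre hole at raw (261,181). The base contour is clean, at (448.2,-251.0) mm and yaw -34.3°. The module is at about (449.2,-249.8) mm and yaw -19.75°.

```bash
python3 - <<'E'
from h import *
go(.4493,-.2498,.034,-19.75)
E
```

```text
ydir now -19.65; pos [ 0.4571 -0.2396  0.1989] t 7.23 -> xyz [-0.0121, -0.0033, 0.1649] rot [-0.0037, 0.0012, 0.0017] rows 4.0
```

{"op": "carry_out", "data": {"plan": [{"rot":[0,0,0],"xyz":[-0.012,-0.003,0.03],"grip":0},{"rot":[0,0,0],"xyz":[-0.012,-0.003,0.06],"grip":0},{"rot":[0,0,0],"xyz":[-0.012,-0.003,0.09],"grip":0},{"rot":[0,0,0],"xyz":[-0.012,-0.003,0.11],"grip":0},{"rot":[0,0,0],"xyz":[-0.012,-0.003,0.125],"grip":0},{"rot":[0,0,0],"xyz":[-0.012,-0.003,0.13],"grip":0},{"rot":[0,0,0],"xyz":[-0.012,-0.003,0.13],"grip":0},{"rot":[0,0,0],"xyz":[-0.012,-0.003,0.13],"grip":0}]}}

```text
clock: 7.9
tool_pos: [0.449, -0.2514, 0.069]
eef_rot: [0.818, 0.575, -0.002, -0.001]
contact_force: [-0.0, -0.7, -0.1]
opening: 1.001
finger_force: 0.0
```

```bash
python3 - <<'E'
from h import *
go(.4493,-.2498,.034,-19.75)
E
```

```text
ydir now -19.77; pos [ 0.449  -0.2514  0.069 ] t 7.9 -> xyz [0.0017, -0.0001, 0.035] rot [-0.0041, 0.0023, -0.0003] rows 0.8
```

{"op": "carry_out", "data": {"plan": [{"rot":[0,0,0],"xyz":[0.0017,0,0.02],"grip":0},{"rot":[0,0,0],"xyz":[0.0017,0,0.03],"grip":0},{"rot":[0,0,0],"xyz":[0.0017,0,0.034],"grip":0},{"rot":[0,0,0],"xyz":[0.0017,0,0.034],"grip":60},{"rot":[0,0,0],"xyz":[0.0017,0,0.034],"grip":200},{"rot":[0,0,0],"xyz":[0.0017,0,0.034],"grip":200},{"rot":[0,0,0],"xyz":[0.0017,0,0.034],"grip":200},{"rot":[0,0,0],"xyz":[0.0017,0,0.034],"grip":200}]}}

```text
clock: 8.57
tool_pos: [0.4489, -0.2511, 0.0351]
eef_rot: [0.819, 0.574, -0.002, -0.001]
contact_force: [0.4, -0.0, 3.2]
opening: 0.659
finger_force: 25.0
```

{"op": "carry_out", "data": {"plan": [{"rot":[0,0,0],"xyz":[0,0,0],"grip":200},{"rot":[0,0,0],"xyz":[0,0,0],"grip":200},{"rot":[0,0,0],"xyz":[0,0,0],"grip":200}]}}

```text
clock: 8.82
tool_pos: [0.4489, -0.2511, 0.0351]
eef_rot: [0.819, 0.574, -0.002, -0.001]
contact_force: [-0.6, -0.2, 5.9]
opening: 0.658
finger_force: 25.0
```

```bash
python3 - <<'E'
from h import *
go(.436,.008,.20,32.6)
go(.449,-.2498,.034,-19.75)
E
```

```text
ydir now -19.89; pos [ 0.4489 -0.2511  0.0351] t 8.82 -> xyz [0.2388, -0.1008, -0.1653] rot [-0.0045, 0.0013, -0.916] rows 7.4
ydir now -19.89; pos [ 0.4489 -0.2511  0.0351] t 8.82 -> xyz [0.0013, -0.0004, 0.0011] rot [-0.0034, 0.003, -0.0024] rows 0.0
```

```bash
python3 - <<'E'
from h import *
go(.495,-.085,.16,32.6)
E
```

```text
ydir now -19.89; pos [ 0.4489 -0.2511  0.0351] t 8.82 -> xyz [0.1715, -0.0136, -0.1254] rot [-0.0045, 0.0013, -0.916] rows 7.3
```

{"op": "carry_out", "data": {"plan": [{"rot":[0,0,0],"xyz":[0,0,-0.02],"grip":200},{"rot":[0,0,-0.08],"xyz":[0,0,-0.06],"grip":200},{"rot":[0,0,-0.2],"xyz":[0.02,-0.002,-0.095],"grip":200},{"rot":[0,0,-0.32],"xyz":[0.05,-0.005,-0.115],"grip":200},{"rot":[0,0,-0.44],"xyz":[0.08,-0.008,-0.125],"grip":200},{"rot":[0,0,-0.56],"xyz":[0.115,-0.011,-0.125],"grip":200},{"rot":[0,0,-0.68],"xyz":[0.145,-0.013,-0.125],"grip":200},{"rot":[0,0,-0.8],"xyz":[0.17,-0.014,-0.125],"grip":200}]}}

```text
clock: 9.48
tool_pos: [0.4936, -0.0835, 0.1593]
eef_rot: [0.527, 0.85, -0.002, -0.002]
contact_force: [-0.1, 0.2, -2.9]
opening: 0.659
finger_force: 25.0
```

{"op": "carry_out", "data": {"plan": [{"rot":[0,0,-0.08],"xyz":[0,0,0],"grip":200},{"rot":[0,0,-0.116],"xyz":[0,0,0],"grip":200},{"rot":[0,0,-0.116],"xyz":[0,0,0],"grip":200},{"rot":[0,0,-0.116],"xyz":[0,0,0],"grip":200},{"rot":[0,0,-0.116],"xyz":[0,0,0],"grip":200}]}}

```text
clock: 9.9
tool_pos: [0.4932, -0.0865, 0.1588]
eef_rot: [0.481, 0.877, -0.002, -0.003]
contact_force: [-0.6, -0.0, -2.2]
opening: 0.653
finger_force: 25.0
```

```bash
python3 - <<'E'
from h import *
np.set_printoptions(precision=1,suppress=True)
st,im,c,v,sat,warm,w=look(.436,.008,pic='w3')
k=big(w&(warm<25))[0]; print('base',*rect(c,k,.018),cv2.boundingRect(k))
np.set_printoptions(precision=4)
go(.436,.008,.06,32.6)
print(r.get_state()['finger_force'])
E
```

```text
base [436.7   3.2] 121.19717 62.636913 32.354916 (190, 0, 155, 84)
ydir now 32.51; pos [ 0.4933 -0.0865  0.1589] t 9.95 -> xyz [0.1103, 0.003, 0.0991] rot [-0.0059, -0.0023, -0.0015] rows 3.6
24.991224529221654
```

View pics/w3.png

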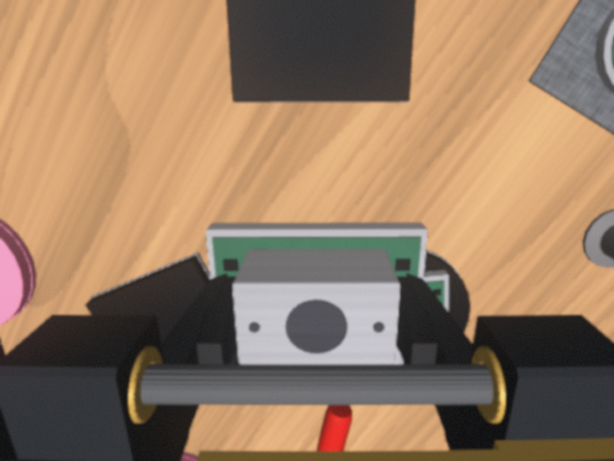

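{"op": "carry_out", "data": {"plan": [{"rot":[0,0,0],"xyz":[0.02,0.003,-0.01],"grip":200},{"rot":[0,0,0],"xyz":[0.035,0.003,-0.02],"grip":200},{"rot":[0,0,0],"xyz":[0.035,0.003,-0.02],"grip":200},{"rot":[0,0,0],"xyz":[0.035,0.003,-0.02],"grip":200},{"rot":[0,0,0],"xyz":[0.035,0.003,-0.02],"grip":200}]}}

```text
clock: 10.37
tool_pos: [0.4777, -0.056, 0.179]
eef_rot: [0.481, 0.877, -0.002, -0.002]
contact_force: [-0.3, 0.4, -2.2]
opening: 0.655
finger_force: 25.0
```

```bash
cat >> h.py <<'E'
def tool_at(px,zt):
    # tool-frame x,y of wrist pixel(s) on the plane tool z = zt
    p=r.camera_params('wrist'); K,d,_,_=cam('wrist'); H=p['hand_eye']
    u=cv2.undistortPoints(np.array(px,float).reshape(-1,1,2),K,d)[:,0]
    v=np.c_[u,np.ones(len(u))]@H[:3,:3].T; t=H[:3,3]
    return t[:2]+v[:,:2]*((zt-t[2])/v[:,2])[:,None]
E
python3 - <<'E'
from h import *
np.set_printoptions(precision=1,suppress=True)
st,im,c,v,sat,warm,w=look(.436,.008)
k=big(w&(warm<25))[0]; print('base',*rect(c,k,.018),cv2.boundingRect(k))
# held flange far edge: first rows of bright along several columns
col=[200,230,263,300,330]
e=[]
for q in col:
    g=im[150:215,q].astype(int); ok=np.where((g.max(1)-g.min(1)<25)&(g.max(1)>100))[0]; e.append(150+ok[0] if len(ok) else -1)
print(e, im[184:196,263].tolist())
np.set_printoptions(precision=4)
print(tool_at(np.c_[col,e],.0071))
go(.436,.008,.06,32.6)
E
```

```text
base [432.4   9.7] 120.84643 76.595604 32.43208 (193, 30, 141, 91)
[np.int64(187), np.int64(187), np.int64(187), np.int64(186), np.int64(186)] [[220, 172, 128], [188, 151, 121], [149, 131, 117], [125, 117, 113], [120, 116, 113], [124, 119, 117], [141, 137, 137], [172, 169, 172], [191, 188, 192], [198, 195, 199], [198, 195, 199], [197, 194, 199]]
[[ 0.0291 -0.0325]
 [ 0.0291 -0.0177]
 [ 0.0291 -0.0016]
 [ 0.0296  0.0165]
 [ 0.0295  0.0312]]
ydir now 32.50; pos [ 0.4777 -0.0561  0.1788] t 10.42 -> xyz [0.0763, 0.0, 0.1189] rot [-0.0058, -0.0015, -0.0017] rows 3.4
```

```bash
python3 - <<'E'
from h import *
go(.4339,.0078,.055,32.45)
E
```

```text
ydir now 32.50; pos [ 0.4777 -0.0561  0.1788] t 10.42 -> xyz [0.0772, -0.0018, 0.124] rot [-0.0058, -0.0015, 0.0009] rows 3.5
```

{"op": "carry_out", "data": {"plan": [{"rot":[0,0,0],"xyz":[0.03,-0.001,0.02],"grip":200},{"rot":[0,0,0],"xyz":[0.055,-0.002,0.05],"grip":200},{"rot":[0,0,0],"xyz":[0.072,-0.002,0.08],"grip":200},{"rot":[0,0,0],"xyz":[0.077,-0.002,0.105],"grip":200},{"rot":[0,0,0],"xyz":[0.077,-0.002,0.118],"grip":200},{"rot":[0,0,0],"xyz":[0.077,-0.002,0.124],"grip":200},{"rot":[0,0,0],"xyz":[0.077,-0.002,0.124],"grip":200},{"rot":[0,0,0],"xyz":[0.077,-0.002,0.124],"grip":200}]}}

```text
clock: 11.08
tool_pos: [0.434, 0.0083, 0.0548]
eef_rot: [0.48, 0.877, -0.002, -0.002]
contact_force: [-0.6, -1.2, -2.0]
opening: 0.654
finger_force: 25.0
```

```bash
python3 - <<'E'
from h import *
go(.4339,.0078,.0351,32.45)
E
```

```text
ydir now 32.58; pos [0.434  0.0083 0.0548] t 11.08 -> xyz [-0.0004, -0.0002, 0.0197] rot [-0.0059, -0.0016, 0.0023] rows 0.5
```

{"op": "carry_out", "data": {"plan": [{"rot":[0,0,0],"xyz":[0,0,0.006],"grip":200},{"rot":[0,0,0],"xyz":[0,0,0.01],"grip":200},{"rot":[0,0,0],"xyz":[0,0,0.013],"grip":200},{"rot":[0,0,0],"xyz":[0,0,0.015],"grip":200},{"rot":[0,0,0],"xyz":[0,0,0.0165],"grip":200},{"rot":[0,0,0],"xyz":[0,0,0.018],"grip":200},{"rot":[0,0,0],"xyz":[0,0,0.019],"grip":200},{"rot":[0,0,0],"xyz":[0,0,0.019],"grip":200}]}}

```text
clock: 11.75
tool_pos: [0.4346, 0.0082, 0.0368]
eef_rot: [0.481, 0.877, -0.001, -0.001]
contact_force: [0.1, 0.1, -2.1]
opening: 0.656
finger_force: 25.0
```

Not down yet, so I'll go a little lower.

{"op": "carry_out", "data": {"plan": [{"rot":[0,0,0],"xyz":[0,0,0.0005],"grip":200},{"rot":[0,0,0],"xyz":[0,0,0.001],"grip":200},{"rot":[0,0,0],"xyz":[0,0,0.0015],"grip":200},{"rot":[0,0,0],"xyz":[0,0,0.002],"grip":200},{"rot":[0,0,0],"xyz":[0,0,0.002],"grip":200},{"rot":[0,0,0],"xyz":[0,0,0.002],"grip":200}]}}

```text
clock: 12.25
tool_pos: [0.4344, 0.0084, 0.0351]
eef_rot: [0.481, 0.877, -0.001, -0.001]
contact_force: [-0.7, -0.1, 5.2]
opening: 0.659
finger_force: 25.0
```

{"op": "carry_out", "data": {"plan": [{"rot":[0,0,0],"xyz":[0,0,0],"grip":40},{"rot":[0,0,0],"xyz":[0,0,0],"grip":0},{"rot":[0,0,0],"xyz":[0,0,0],"grip":0},{"rot":[0,0,0],"xyz":[0,0,0],"grip":0},{"rot":[0,0,0],"xyz":[0,0,-0.015],"grip":0},{"rot":[0,0,0],"xyz":[0,0,-0.05],"grip":0},{"rot":[0,0,0],"xyz":[0,0,-0.09],"grip":0},{"rot":[0,0,0],"xyz":[0,0,-0.13],"grip":0}]}}

```text
clock: 12.92
tool_pos: [0.4333, 0.0086, 0.1382]
eef_rot: [0.48, 0.877, -0.003, -0.005]
contact_force: [1.8, -1.0, 0.2]
opening: 1.002
finger_force: 0.0
```

{"op": "carry_out", "data": {"plan": [{"rot":[0,0,0],"xyz":[0,0,-0.02],"grip":0},{"rot":[0,0,0],"xyz":[0,0,-0.035],"grip":0},{"rot":[0,0,0],"xyz":[0,0,-0.035],"grip":0},{"rot":[0,0,0],"xyz":[0,0,-0.035],"grip":0},{"rot":[0,0,0],"xyz":[0,0,-0.035],"grip":0}]}}

```text
clock: 13.33
tool_pos: [0.4348, 0.0083, 0.1722]
eef_rot: [0.48, 0.877, -0.002, -0.003]
contact_force: [0.4, -0.3, 0.2]
opening: 1.0
finger_force: 0.0
```

```bash
python3 - <<'E'
from h import *
np.set_printoptions(precision=1,suppress=True)
st,im,c,v,sat,warm,w=look(.433,.009,pic='w4')
q=big(w&(v>110)&(sat<25))[0]; print('bright@28',*rect(c,q,.028),cv2.boundingRect(q))
k=big(w&(warm<25))[0]; print('base',*rect(c,k,.018),cv2.boundingRect(k))
print(st['tool_pos']*1000)
E
```

```text
bright@28 [432.8   8.2] 92.81037 53.85488 32.582756 (212, 138, 105, 58)
base [431.8  10.8] 120.82878 79.27712 32.56045 (199, 119, 133, 83)
[434.8   8.3 172.2]
```

View pics/w4.png

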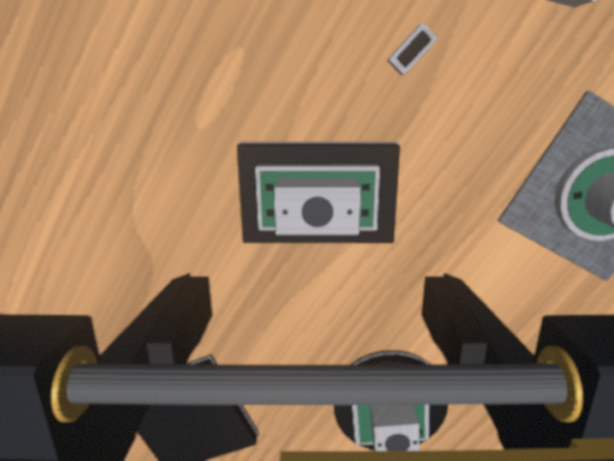

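The long module sits about 1 mm off the middle of its base, and the yaws agree at 32.6°. Next is the square module.

```bash
python3 - <<'E'
from h import *
go(.6025,-.1254,.2,39.8)
E
```

```text
ydir now 32.62; pos [0.4347 0.0084 0.172 ] t 13.38 -> xyz [-0.2031, 0.069, -0.029] rot [-0.007, -0.0031, -0.1254] rows 5.2
```

{"op": "carry_out", "data": {"plan": [{"rot":[0,0,-0.02],"xyz":[-0.035,0.012,-0.02],"grip":0},{"rot":[0,0,-0.05],"xyz":[-0.073,0.025,-0.028],"grip":0},{"rot":[0,0,-0.08],"xyz":[-0.11,0.037,-0.028],"grip":0},{"rot":[0,0,-0.1],"xyz":[-0.147,0.05,-0.028],"grip":0},{"rot":[0,0,-0.125],"xyz":[-0.18,0.061,-0.028],"grip":0},{"rot":[0,0,-0.125],"xyz":[-0.203,0.069,-0.028],"grip":0},{"rot":[0,0,-0.125],"xyz":[-0.203,0.069,-0.028],"grip":0},{"rot":[0,0,-0.125],"xyz":[-0.203,0.069,-0.028],"grip":0}]}}

```text
clock: 14.05
tool_pos: [0.6028, -0.1256, 0.198]
eef_rot: [0.425, 0.905, -0.002, -0.004]
contact_force: [-0.3, -0.2, 0.3]
opening: 1.005
finger_force: 0.0
```

{"op": "carry_out", "data": {"plan": [{"rot":[0,0,0],"xyz":[0,0,0],"grip":0},{"rot":[0,0,0],"xyz":[0,0,0],"grip":0},{"rot":[0,0,0],"xyz":[0,0,0],"grip":0}]}}

```text
clock: 14.3
tool_pos: [0.6022, -0.1239, 0.2001]
eef_rot: [0.423, 0.906, -0.002, -0.003]
contact_force: [0.2, -1.1, 0.3]
opening: 0.999
finger_force: 0.0
```

```bash
python3 - <<'E'
from h import *
np.set_printoptions(precision=1,suppress=True)
st,im,c,v,sat,warm,w=look(.6035,-.1265,pic='w5')
q=big(w&(v>110)&(sat<25))[0]; print('bright@28',*rect(c,q,.028),cv2.boundingRect(q))
k=big(w&(warm<25))[0]; print('base',*rect(c,k,.018),cv2.boundingRect(k))
P=onplane(c,k.reshape(-1,2),.018)*1000; print(cv2.minEnclosingCircle(P.astype(np.float32)),cv2.fitEllipse(P.astype(np.float32)))
print(proj(c,[[.6025,-.1254,.06]]),st['tool_pos']*1000)
np.set_printoptions(precision=4)
go(.6025,-.1254,.065,39.8)
E
```

```text
bright@28 [ 600.4 -127.1] 71.26156 70.748665 -51.979637 (227, 126, 74, 71)
base [ 603.3 -127.9] 107.84302 105.64933 -68.75612 (213, 109, 104, 103)
((603.021484375, -128.0465850830078), 54.2393798828125) ((603.1740112304688, -128.02259826660156), (105.01809692382812, 107.43355560302734), 42.63336944580078)
[[265.1 171.4]] [ 602.2 -123.9  200.1]
ydir now 39.89; pos [ 0.6024 -0.1241  0.2003] t 14.35 -> xyz [-0.0015, -0.0, 0.1353] rot [-0.0055, -0.003, 0.0015] rows 3.2
```

View pics/w5.png

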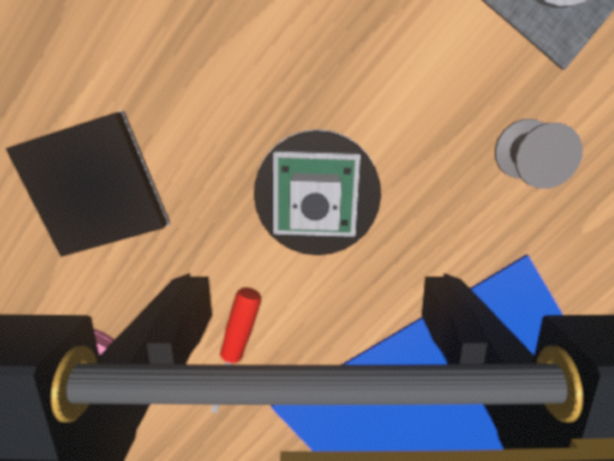

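The wrist view shows the square module at raw (262,172), yaw -52°, on the round base centred at (603.1,-128.0) mm. The square base is empty.

```bash
python3 - <<'E'
from h import *
go(.6006,-.127,.065,38)
E
```

```text
ydir now 39.89; pos [ 0.6024 -0.1241  0.2003] t 14.35 -> xyz [-0.0015, -0.0025, 0.1353] rot [-0.0055, -0.0029, 0.0329] rows 3.2
```

{"op": "carry_out", "data": {"plan": [{"rot":[0,0,0.033],"xyz":[-0.001,-0.002,0.03],"grip":0},{"rot":[0,0,0.033],"xyz":[-0.0015,-0.0025,0.06],"grip":0},{"rot":[0,0,0.033],"xyz":[-0.0015,-0.0025,0.09],"grip":0},{"rot":[0,0,0.033],"xyz":[-0.0015,-0.0025,0.115],"grip":0},{"rot":[0,0,0.033],"xyz":[-0.0015,-0.0025,0.13],"grip":0},{"rot":[0,0,0.033],"xyz":[-0.0015,-0.0025,0.135],"grip":0},{"rot":[0,0,0.033],"xyz":[-0.0015,-0.0025,0.135],"grip":0},{"rot":[0,0,0.033],"xyz":[-0.0015,-0.0025,0.135],"grip":0}]}}

```text
clock: 15.02
tool_pos: [0.6022, -0.1276, 0.0663]
eef_rot: [0.439, 0.898, -0.001, -0.001]
contact_force: [0.4, 0.8, 0.3]
opening: 1.002
finger_force: 0.0
```

```bash
python3 - <<'E'
from h import *
go(.6006,-.127,.035,38)
E
```

```text
ydir now 37.89; pos [ 0.6022 -0.1276  0.0663] t 15.02 -> xyz [0.0014, -0.0008, 0.0314] rot [-0.0034, -0.0016, -0.0019] rows 0.8
```

{"op": "carry_out", "data": {"plan": [{"rot":[0,0,0],"xyz":[0.0014,-0.001,0.02],"grip":0},{"rot":[0,0,0],"xyz":[0.0014,-0.001,0.028],"grip":60},{"rot":[0,0,0],"xyz":[0.0014,-0.001,0.031],"grip":120},{"rot":[0,0,0],"xyz":[0.0014,-0.001,0.031],"grip":200},{"rot":[0,0,0],"xyz":[0.0014,-0.001,0.031],"grip":200},{"rot":[0,0,0],"xyz":[0.0014,-0.001,0.031],"grip":200},{"rot":[0,0,0],"xyz":[0.0014,-0.001,0.031],"grip":200},{"rot":[0,0,0],"xyz":[0.0014,-0.001,0.031],"grip":200}]}}

```text
clock: 15.68
tool_pos: [0.5999, -0.1276, 0.0348]
eef_rot: [0.439, 0.898, -0.001, -0.002]
contact_force: [-0.3, -0.7, -0.7]
opening: 0.497
finger_force: 0.0
```

{"op": "carry_out", "data": {"plan": [{"rot":[0,0,0],"xyz":[0,0,0],"grip":200},{"rot":[0,0,0],"xyz":[0,0,0],"grip":200},{"rot":[0,0,0],"xyz":[0,0,0],"grip":200},{"rot":[0,0,0],"xyz":[0,0,0],"grip":200}]}}

```text
clock: 16.02
tool_pos: [0.6003, -0.1272, 0.0347]
eef_rot: [0.439, 0.898, -0.001, -0.002]
contact_force: [1.3, 0.3, 2.2]
opening: 0.428
finger_force: 25.0
```

```bash
python3 - <<'E'
from h import *
go(.6006,-.127,.035,38)
a=np.radians(55.7)
go(.4485-.08*-np.sin(a),-.2508-.08*np.cos(a),.18,55.7)
E
```

```text
ydir now 37.89; pos [ 0.6003 -0.1272  0.0347] t 16.02 -> xyz [-0.0, 0.0003, -0.0003] rot [-0.0033, -0.0019, -0.002] rows 0.0
ydir now 37.89; pos [ 0.6003 -0.1272  0.0347] t 16.02 -> xyz [-0.0802, -0.1717, -0.1449] rot [-0.003, -0.0024, -0.3109] rows 5.7
```

```bash
python3 - <<'E'
from h import *
go(.4484,-.2508,.12,55.7)
E
```

```text
ydir now 37.89; pos [ 0.6003 -0.1272  0.0347] t 16.02 -> xyz [-0.0041, -0.1961, -0.0846] rot [-0.003, -0.0024, -0.3109] rows 5.1
```

{"op": "carry_out", "data": {"plan": [{"rot":[0,0,0],"xyz":[0,0,-0.02],"grip":200},{"rot":[0,0,-0.03],"xyz":[0,-0.005,-0.055],"grip":200},{"rot":[0,0,-0.1],"xyz":[-0.001,-0.03,-0.08],"grip":200},{"rot":[0,0,-0.17],"xyz":[-0.002,-0.065,-0.085],"grip":200},{"rot":[0,0,-0.25],"xyz":[-0.003,-0.1,-0.085],"grip":200},{"rot":[0,0,-0.31],"xyz":[-0.004,-0.14,-0.085],"grip":200},{"rot":[0,0,-0.31],"xyz":[-0.004,-0.175,-0.085],"grip":200},{"rot":[0,0,-0.31],"xyz":[-0.004,-0.196,-0.085],"grip":200}]}}

```text
clock: 16.68
tool_pos: [0.4416, -0.2545, 0.1189]
eef_rot: [0.297, 0.955, -0.004, -0.006]
contact_force: [-0.1, -0.6, -4.3]
opening: 0.428
finger_force: 25.0
```

```bash
python3 - <<'E'
from h import *
go(.4484,-.2508,.053,55.7)
E
```

```text
ydir now 55.42; pos [ 0.4416 -0.2545  0.1189] t 16.68 -> xyz [-0.0041, 0.0076, 0.0658] rot [-0.0103, -0.0093, -0.005] rows 1.6
```

{"op": "carry_out", "data": {"plan": [{"rot":[0,0,0],"xyz":[0,0,0.015],"grip":200},{"rot":[0,0,0],"xyz":[0,0,0.035],"grip":200},{"rot":[0,0,0],"xyz":[0,0,0.05],"grip":200},{"rot":[0,0,0],"xyz":[0,0,0.06],"grip":200},{"rot":[0,0,0],"xyz":[0,0,0.065],"grip":200},{"rot":[0,0,0],"xyz":[0,0,0.065],"grip":200},{"rot":[0,0,0],"xyz":[0,0,0.065],"grip":200},{"rot":[0,0,0],"xyz":[0,0,0.065],"grip":200}]}}

```text
clock: 17.35
tool_pos: [0.4476, -0.2511, 0.0556]
eef_rot: [0.295, 0.955, -0.001, -0.002]
contact_force: [-0.2, 0.1, -3.3]
opening: 0.435
finger_force: 25.0
```

```bash
python3 - <<'E'
from h import *
go(.4484,-.2508,.0347,55.7)
E
```

```text
ydir now 55.64; pos [ 0.4476 -0.2511  0.0556] t 17.35 -> xyz [-0.0005, 0.0007, 0.0209] rot [-0.0039, -0.0033, -0.0011] rows 0.5
```

{"op": "carry_out", "data": {"plan": [{"rot":[0,0,0],"xyz":[-0.0005,0.0005,0.008],"grip":200},{"rot":[0,0,0],"xyz":[-0.0005,0.0005,0.013],"grip":200},{"rot":[0,0,0],"xyz":[-0.0005,0.0005,0.016],"grip":200},{"rot":[0,0,0],"xyz":[-0.0005,0.0005,0.018],"grip":200},{"rot":[0,0,0],"xyz":[-0.0005,0.0005,0.0195],"grip":200},{"rot":[0,0,0],"xyz":[-0.0005,0.0005,0.0205],"grip":200},{"rot":[0,0,0],"xyz":[-0.0005,0.0005,0.021],"grip":200},{"rot":[0,0,0],"xyz":[-0.0005,0.0005,0.021],"grip":200}]}}

```text
clock: 18.02
tool_pos: [0.4479, -0.2509, 0.0347]
eef_rot: [0.295, 0.955, -0.001, -0.002]
contact_force: [-1.6, 0.2, 2.8]
opening: 0.432
finger_force: 25.0
```

Contact. I'll release, lift and check.

{"op": "carry_out", "data": {"plan": [{"rot":[0,0,0],"xyz":[0,0,0],"grip":40},{"rot":[0,0,0],"xyz":[0,0,0],"grip":0},{"rot":[0,0,0],"xyz":[0,0,0],"grip":0},{"rot":[0,0,0],"xyz":[0,0,0],"grip":0},{"rot":[0,0,0],"xyz":[0,0,0],"grip":0},{"rot":[0,0,0],"xyz":[0,0,-0.015],"grip":0},{"rot":[0,0,0],"xyz":[0,0,-0.05],"grip":0},{"rot":[0,0,0],"xyz":[0,0,-0.09],"grip":0}]}}

```text
clock: 18.68
tool_pos: [0.4471, -0.2502, 0.1237]
eef_rot: [0.295, 0.955, -0.001, -0.005]
contact_force: [0.5, -1.1, 0.6]
opening: 0.993
finger_force: 0.0
```

{"op": "carry_out", "data": {"plan": [{"rot":[0,0,0],"xyz":[0,0,-0.03],"grip":0},{"rot":[0,0,0],"xyz":[0,0,-0.06],"grip":0},{"rot":[0,0,0],"xyz":[0,0,-0.075],"grip":0},{"rot":[0,0,0],"xyz":[0,0,-0.075],"grip":0},{"rot":[0,0,0],"xyz":[0,0,-0.075],"grip":0},{"rot":[0,0,0],"xyz":[0,0,-0.075],"grip":0}]}}

```text
clock: 19.18
tool_pos: [0.4481, -0.2509, 0.1982]
eef_rot: [0.295, 0.955, -0.001, -0.003]
contact_force: [-0.7, 0.3, -0.3]
opening: 0.996
finger_force: 0.0
```

```bash
python3 - <<'E'
from h import *
np.set_printoptions(precision=1,suppress=True)
st,im,c,v,sat,warm,w=look(.4485,-.2508,pic='w6')
q=big(w&(v>110)&(sat<25))[0]; print('bright@28',*rect(c,q,.028),cv2.boundingRect(q))
k=big(w&(warm<25))[0]; print('base',*rect(c,k,.018),cv2.boundingRect(k))
np.set_printoptions(precision=4)
go(.6288,.1341,.2,30)
E
```

```text
bright@28 [ 446.8 -251.7] 70.98543 70.14916 55.58423 (228, 126, 74, 70)
base [ 445.7 -251.4] 102.10402 100.93411 -34.350403 (212, 107, 104, 99)
ydir now 55.64; pos [ 0.4479 -0.2507  0.1979] t 19.23 -> xyz [0.0679, 0.4198, -0.0037] rot [-0.006, -0.0051, 0.4475] rows 10.2
```

View pics/w6.png

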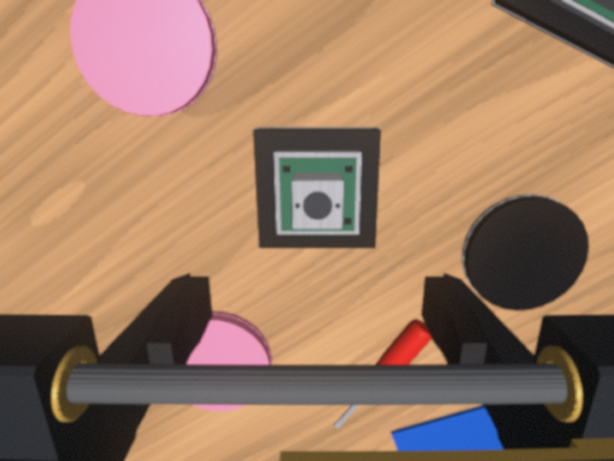

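The square module is centred within about 1 mm, and the yaws match at 55.6°. Now back to the round module.

{"op": "carry_out", "data": {"plan": [{"rot":[0,0,0.04],"xyz":[0.005,0.03,-0.002],"grip":0},{"rot":[0,0,0.1],"xyz":[0.011,0.07,-0.004],"grip":0},{"rot":[0,0,0.16],"xyz":[0.018,0.11,-0.004],"grip":0},{"rot":[0,0,0.22],"xyz":[0.024,0.15,-0.004],"grip":0},{"rot":[0,0,0.28],"xyz":[0.031,0.19,-0.004],"grip":0},{"rot":[0,0,0.34],"xyz":[0.037,0.23,-0.004],"grip":0},{"rot":[0,0,0.4],"xyz":[0.044,0.27,-0.004],"grip":0},{"rot":[0,0,0.447],"xyz":[0.05,0.31,-0.004],"grip":0}]}}

```text
clock: 19.9
tool_pos: [0.5822, 0.0352, 0.2005]
eef_rot: [0.501, 0.866, -0.003, -0.003]
contact_force: [0.3, -0.3, -0.6]
opening: 0.995
finger_force: 0.0
```

```bash
python3 - <<'E'
from h import *
go(.6288,.1341,.2,30)
E
```

```text
ydir now 29.91; pos [0.5822 0.0352 0.2005] t 19.9 -> xyz [0.0625, 0.0897, -0.0001] rot [-0.0082, -0.0025, -0.0016] rows 2.6
```

{"op": "carry_out", "data": {"plan": [{"rot":[0,0,0],"xyz":[0.02,0.03,0],"grip":0},{"rot":[0,0,0],"xyz":[0.042,0.06,0],"grip":0},{"rot":[0,0,0],"xyz":[0.057,0.082,0],"grip":0},{"rot":[0,0,0],"xyz":[0.062,0.09,0],"grip":0},{"rot":[0,0,0],"xyz":[0.062,0.09,0],"grip":0},{"rot":[0,0,0],"xyz":[0.062,0.09,0],"grip":0},{"rot":[0,0,0],"xyz":[0.062,0.09,0],"grip":0},{"rot":[0,0,0],"xyz":[0.062,0.09,0],"grip":0}]}}

```text
clock: 20.57
tool_pos: [0.6292, 0.1292, 0.2013]
eef_rot: [0.501, 0.865, -0.003, -0.002]
contact_force: [-0.2, -0.4, -0.0]
opening: 1.001
finger_force: 0.0
```

```bash
python3 - <<'E'
from h import *
np.set_printoptions(precision=1,suppress=True)
st,im,c,v,sat,warm,w=look(.6288,.1341,half=.06,zb=.006)
q=big(w&(v>125)&(sat<25))[0]; print('flange',*rect(c,q,.016),cv2.boundingRect(q))
x,y=proj(c,[.6288,.1341,.048])[0].astype(int)
d=np.zeros(v.shape,bool); d[y-15:y+16,x-16:x+17]=1
q=big(d&(v<110)&(sat<12))[0]; print('hole',*rect(c,q,.048),cv2.boundingRect(q))
np.set_printoptions(precision=4)
go(.6288,.1341,.055,30)
E
```

```text
flange [627.4 134.1] 77.08781 77.047264 -23.86491 (227, 114, 79, 76)
hole [627.2 133.9] 19.213894 18.72078 -60.124798 (257, 150, 21, 21)
ydir now 29.88; pos [0.6293 0.1295 0.2016] t 20.62 -> xyz [0.0041, 0.0028, 0.1466] rot [-0.0066, -0.0006, -0.0021] rows 3.5
```

Both measurements agree: the round module is at (627.3,134.0) mm.

{"op": "carry_out", "data": {"plan": [{"rot":[0,0,0],"xyz":[0.003,0.001,0.03],"grip":0},{"rot":[0,0,0],"xyz":[0.0045,0.001,0.06],"grip":0},{"rot":[0,0,0],"xyz":[0.0045,0.001,0.09],"grip":0},{"rot":[0,0,0],"xyz":[0.0045,0.001,0.12],"grip":0},{"rot":[0,0,0],"xyz":[0.0045,0.001,0.14],"grip":0},{"rot":[0,0,0],"xyz":[0.0045,0.001,0.146],"grip":0},{"rot":[0,0,0],"xyz":[0.0045,0.001,0.146],"grip":0},{"rot":[0,0,0],"xyz":[0.0045,0.001,0.146],"grip":0}]}}

```text
clock: 21.28
tool_pos: [0.6279, 0.1361, 0.0568]
eef_rot: [0.5, 0.866, -0.001, -0.002]
contact_force: [-0.5, 0.2, 0.2]
opening: 0.998
finger_force: 0.0
```

```bash
python3 - <<'E'
from h import *
go(.6273,.134,.025,30)
E
```

```text
ydir now 29.98; pos [0.6279 0.1361 0.0568] t 21.28 -> xyz [-0.0015, -0.0014, 0.0318] rot [-0.004, -0.0017, -0.0004] rows 0.8
```

{"op": "carry_out", "data": {"plan": [{"rot":[0,0,0],"xyz":[-0.0015,-0.0015,0.02],"grip":0},{"rot":[0,0,0],"xyz":[-0.0015,-0.0015,0.028],"grip":60},{"rot":[0,0,0],"xyz":[-0.0015,-0.0015,0.0315],"grip":120},{"rot":[0,0,0],"xyz":[-0.0015,-0.0015,0.0315],"grip":200},{"rot":[0,0,0],"xyz":[-0.0015,-0.0015,0.0315],"grip":200},{"rot":[0,0,0],"xyz":[-0.0015,-0.0015,0.0315],"grip":200},{"rot":[0,0,0],"xyz":[-0.0015,-0.0015,0.0315],"grip":200},{"rot":[0,0,0],"xyz":[-0.0015,-0.0015,0.0315],"grip":200}]}}

```text
clock: 21.95
tool_pos: [0.627, 0.1345, 0.0249]
eef_rot: [0.5, 0.866, -0.001, -0.002]
contact_force: [-0.7, 0.6, 0.3]
opening: 0.493
finger_force: 0.0
```

{"op": "carry_out", "data": {"plan": [{"rot":[0,0,0],"xyz":[0,0,0],"grip":200},{"rot":[0,0,0],"xyz":[0,0,0],"grip":200},{"rot":[0,0,0],"xyz":[0,0,0],"grip":200},{"rot":[0,0,0],"xyz":[0,0,0],"grip":200}]}}

```text
clock: 22.28
tool_pos: [0.6273, 0.1347, 0.0249]
eef_rot: [0.5, 0.866, -0.001, -0.002]
contact_force: [1.4, 0.7, 3.1]
opening: 0.449
finger_force: 25.0
```

```bash
python3 - <<'E'
from h import *
go(.6273,.134,.025,30)
go(.603,-.128,.12,30)
E
```

```text
ydir now 30.03; pos [0.6273 0.1347 0.0249] t 22.28 -> xyz [-0.0006, -0.0003, -0.0001] rot [-0.0036, -0.0017, 0.0005] rows 0.0
ydir now 30.03; pos [0.6273 0.1347 0.0249] t 22.28 -> xyz [-0.2151, -0.1528, -0.095] rot [-0.0036, -0.0017, 0.0005] rows 6.7
```

{"op": "carry_out", "data": {"plan": [{"rot":[0,0,0],"xyz":[0,0,-0.025],"grip":200},{"rot":[0,0,0],"xyz":[0,0,-0.065],"grip":200},{"rot":[0,0,0],"xyz":[-0.015,-0.011,-0.09],"grip":200},{"rot":[0,0,0],"xyz":[-0.045,-0.032,-0.095],"grip":200},{"rot":[0,0,0],"xyz":[-0.077,-0.055,-0.095],"grip":200},{"rot":[0,0,0],"xyz":[-0.11,-0.078,-0.095],"grip":200},{"rot":[0,0,0],"xyz":[-0.142,-0.101,-0.095],"grip":200},{"rot":[0,0,0],"xyz":[-0.172,-0.122,-0.095],"grip":200}]}}

```text
clock: 22.95
tool_pos: [0.6054, -0.0789, 0.1185]
eef_rot: [0.5, 0.866, -0.004, -0.003]
contact_force: [0.4, -0.4, -4.0]
opening: 0.446
finger_force: 25.0
```

{"op": "carry_out", "data": {"plan": [{"rot":[0,0,0],"xyz":[-0.025,-0.018,0],"grip":200},{"rot":[0,0,0],"xyz":[-0.038,-0.027,0.01],"grip":200},{"rot":[0,0,0],"xyz":[-0.043,-0.031,0.03],"grip":200},{"rot":[0,0,0],"xyz":[-0.043,-0.031,0.05],"grip":200},{"rot":[0,0,0],"xyz":[-0.043,-0.031,0.06],"grip":200},{"rot":[0,0,0],"xyz":[-0.043,-0.031,0.06],"grip":200},{"rot":[0,0,0],"xyz":[-0.043,-0.031,0.06],"grip":200},{"rot":[0,0,0],"xyz":[-0.043,-0.031,0.06],"grip":200}]}}

```text
clock: 23.62
tool_pos: [0.6026, -0.1271, 0.0604]
eef_rot: [0.499, 0.867, -0.001, -0.002]
contact_force: [-0.4, 0.4, -3.2]
opening: 0.45
finger_force: 25.0
```

```bash
python3 - <<'E'
from h import *
go(.6031,-.1278,.0369,30)
E
```

```text
ydir now 30.11; pos [ 0.6026 -0.1271  0.0604] t 23.62 -> xyz [-0.0009, 0.0001, 0.0235] rot [-0.0037, -0.0019, 0.002] rows 0.6
```

{"op": "carry_out", "data": {"plan": [{"rot":[0,0,0],"xyz":[-0.001,0,0.01],"grip":200},{"rot":[0,0,0],"xyz":[-0.001,0,0.0155],"grip":200},{"rot":[0,0,0],"xyz":[-0.001,0,0.0185],"grip":200},{"rot":[0,0,0],"xyz":[-0.001,0,0.0205],"grip":200},{"rot":[0,0,0],"xyz":[-0.001,0,0.022],"grip":200},{"rot":[0,0,0],"xyz":[-0.001,0,0.023],"grip":200},{"rot":[0,0,0],"xyz":[-0.001,0,0.0235],"grip":200},{"rot":[0,0,0],"xyz":[-0.001,0,0.0235],"grip":200}]}}

```text
clock: 24.28
tool_pos: [0.6022, -0.1293, 0.0369]
eef_rot: [0.5, 0.866, -0.002, -0.002]
contact_force: [-2.9, 0.8, 3.4]
opening: 0.446
finger_force: 25.0
```

{"op": "carry_out", "data": {"plan": [{"rot":[0,0,0],"xyz":[0,0,0],"grip":40},{"rot":[0,0,0],"xyz":[0,0,0],"grip":0},{"rot":[0,0,0],"xyz":[0,0,0],"grip":0},{"rot":[0,0,0],"xyz":[0,0,0],"grip":0},{"rot":[0,0,0],"xyz":[0,0,0],"grip":0},{"rot":[0,0,0],"xyz":[0,0,-0.015],"grip":0},{"rot":[0,0,0],"xyz":[0,0,-0.05],"grip":0},{"rot":[0,0,0],"xyz":[0,0,-0.09],"grip":0}]}}

```text
clock: 24.95
tool_pos: [0.6011, -0.129, 0.1262]
eef_rot: [0.499, 0.866, -0.003, -0.004]
contact_force: [0.3, -0.5, 1.0]
opening: 0.995
finger_force: 0.0
```

{"op": "carry_out", "data": {"plan": [{"rot":[0,0,0],"xyz":[0,0,-0.03],"grip":0},{"rot":[0,0,0],"xyz":[0,0,-0.06],"grip":0},{"rot":[0,0,0],"xyz":[0,0,-0.075],"grip":0},{"rot":[0,0,0],"xyz":[0,0,-0.075],"grip":0},{"rot":[0,0,0],"xyz":[0,0,-0.075],"grip":0},{"rot":[0,0,0],"xyz":[0,0,-0.075],"grip":0}]}}

```text
clock: 25.45
tool_pos: [0.6024, -0.1294, 0.2006]
eef_rot: [0.5, 0.866, -0.002, -0.003]
contact_force: [0.1, 0.1, -0.4]
opening: 1.002
finger_force: 0.0
```

```bash
python3 - <<'E'
from h import *
np.set_printoptions(precision=1,suppress=True)
st,im,c,v,sat,warm,w=look(.6035,-.1275,pic='w7')
q=big(w&(v>125)&(sat<25))[0]; print('flange',*rect(c,q,.028),cv2.boundingRect(q))
k=big(w&(warm<25))[0]; print('base',*rect(c,k,.018),cv2.boundingRect(k))
P=onplane(c,k.reshape(-1,2),.018)*1000; print(cv2.fitEllipse(P.astype(np.float32)))
E
```

```text
flange [ 601. -130.] 75.322556 74.995964 -17.159212 (227, 122, 76, 75)
base [ 603.2 -128.1] 106.843735 105.62265 -59.89464 (216, 104, 104, 103)
((603.3563232421875, -128.04457092285156), (105.14835357666016, 107.2201919555664), 34.152488708496094)
```

View pics/w7.png

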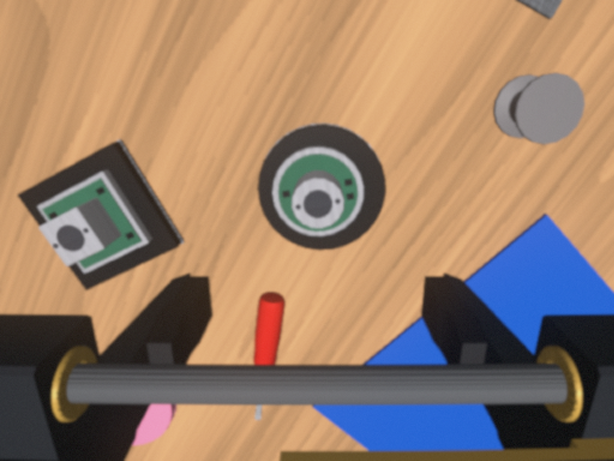

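The round module sits about 3 mm off the middle of its base (flange (601,-130) against base (603.3,-128)). I'll regrasp it and shift it.

{"op": "carry_out", "data": {"plan": [{"rot":[0,0,0],"xyz":[0,-0.001,0.03],"grip":0},{"rot":[0,0,0],"xyz":[0,-0.001,0.065],"grip":0},{"rot":[0,0,0],"xyz":[0,-0.001,0.1],"grip":0},{"rot":[0,0,0],"xyz":[0,-0.001,0.13],"grip":0},{"rot":[0,0,0],"xyz":[0,-0.001,0.15],"grip":0},{"rot":[0,0,0],"xyz":[0,-0.001,0.16],"grip":0},{"rot":[0,0,0],"xyz":[0,-0.001,0.164],"grip":60},{"rot":[0,0,0],"xyz":[0,-0.001,0.164],"grip":120}]}}

```text
clock: 26.17
tool_pos: [0.6009, -0.1295, 0.0363]
eef_rot: [0.5, 0.866, -0.002, -0.003]
contact_force: [0.8, -0.1, -0.3]
opening: 0.872
finger_force: 0.0
```

{"op": "carry_out", "data": {"plan": [{"rot":[0,0,0],"xyz":[0,0,0],"grip":200},{"rot":[0,0,0],"xyz":[0,0,0],"grip":200},{"rot":[0,0,0],"xyz":[0,0,0],"grip":200},{"rot":[0,0,0],"xyz":[0,0,0],"grip":200},{"rot":[0,0,0],"xyz":[0,0,0],"grip":200},{"rot":[0,0,0],"xyz":[0,0,0],"grip":200},{"rot":[0,0,0],"xyz":[0,0,0],"grip":200},{"rot":[0,0,0],"xyz":[0,0,0],"grip":200}]}}

```text
clock: 26.83
tool_pos: [0.602, -0.1298, 0.0378]
eef_rot: [0.5, 0.866, -0.002, -0.002]
contact_force: [0.4, -0.9, 4.3]
opening: 0.448
finger_force: 25.0
```

{"op": "carry_out", "data": {"plan": [{"rot":[0,0,0],"xyz":[0,0,-0.003],"grip":200},{"rot":[0,0,0],"xyz":[0,0,-0.006],"grip":200},{"rot":[0,0,0],"xyz":[0.0006,0.003,-0.006],"grip":200},{"rot":[0,0,0],"xyz":[0.0006,0.003,-0.006],"grip":200},{"rot":[0,0,0],"xyz":[0.0006,0.003,-0.006],"grip":200},{"rot":[0,0,0],"xyz":[0.0006,0.003,-0.006],"grip":200}]}}

```text
clock: 27.33
tool_pos: [0.6035, -0.1277, 0.0429]
eef_rot: [0.5, 0.866, -0.002, -0.002]
contact_force: [-0.4, 0.6, -4.0]
opening: 0.447
finger_force: 25.0
```

```bash
python3 - <<'E'
from h import *
go(.6043,-.1278,.0378,30)
E
```

```text
ydir now 30.04; pos [ 0.6035 -0.1277  0.0429] t 27.33 -> xyz [-0.0005, 0.0007, 0.0051] rot [-0.0058, -0.0022, 0.0007] rows 0.1
```

{"op": "carry_out", "data": {"plan": [{"rot":[0,0,0],"xyz":[-0.0003,0.0006,0.001],"grip":200},{"rot":[0,0,0],"xyz":[-0.0003,0.0006,0.002],"grip":200},{"rot":[0,0,0],"xyz":[-0.0003,0.0006,0.003],"grip":200},{"rot":[0,0,0],"xyz":[-0.0003,0.0006,0.004],"grip":200},{"rot":[0,0,0],"xyz":[-0.0003,0.0006,0.0047],"grip":200},{"rot":[0,0,0],"xyz":[-0.0003,0.0006,0.0053],"grip":200},{"rot":[0,0,0],"xyz":[-0.0003,0.0006,0.0053],"grip":200},{"rot":[0,0,0],"xyz":[-0.0003,0.0006,0.0053],"grip":200}]}}

```text
clock: 28.0
tool_pos: [0.6044, -0.1277, 0.0379]
eef_rot: [0.5, 0.866, -0.002, -0.002]
contact_force: [-0.5, 0.5, -2.9]
opening: 0.444
finger_force: 25.0
```

Still hanging, so a little lower.

{"op": "carry_out", "data": {"plan": [{"rot":[0,0,0],"xyz":[0,0,0.0005],"grip":200},{"rot":[0,0,0],"xyz":[0,0,0.001],"grip":200},{"rot":[0,0,0],"xyz":[0,0,0.001],"grip":200},{"rot":[0,0,0],"xyz":[0,0,0.001],"grip":200}]}}

```text
clock: 28.33
tool_pos: [0.6044, -0.1278, 0.0379]
eef_rot: [0.5, 0.866, -0.002, -0.002]
contact_force: [-3.2, -0.2, 5.9]
opening: 0.444
finger_force: 25.0
```

{"op": "carry_out", "data": {"plan": [{"rot":[0,0,0],"xyz":[0,0,0],"grip":40},{"rot":[0,0,0],"xyz":[0,0,0],"grip":0},{"rot":[0,0,0],"xyz":[0,0,0],"grip":0},{"rot":[0,0,0],"xyz":[0,0,0],"grip":0},{"rot":[0,0,0],"xyz":[0,0,0],"grip":0},{"rot":[0,0,0],"xyz":[0,0,-0.015],"grip":0},{"rot":[0,0,0],"xyz":[0,0,-0.05],"grip":0},{"rot":[0,0,0],"xyz":[0,0,-0.09],"grip":0}]}}

```text
clock: 29.0
tool_pos: [0.6033, -0.1275, 0.1269]
eef_rot: [0.5, 0.866, -0.003, -0.004]
contact_force: [1.3, -0.2, -0.0]
opening: 0.992
finger_force: 0.0
```

{"op": "carry_out", "data": {"plan": [{"rot":[0,0,0],"xyz":[0,0,-0.03],"grip":0},{"rot":[0,0,0],"xyz":[0,0,-0.06],"grip":0},{"rot":[0,0,0],"xyz":[0,0,-0.075],"grip":0},{"rot":[0,0,0],"xyz":[0,0,-0.075],"grip":0},{"rot":[0,0,0],"xyz":[0,0,-0.075],"grip":0},{"rot":[0,0,0],"xyz":[0,0,-0.075],"grip":0}]}}

```text
clock: 29.5
tool_pos: [0.6045, -0.1278, 0.2013]
eef_rot: [0.5, 0.866, -0.002, -0.003]
contact_force: [-0.7, -0.1, 0.7]
opening: 1.001
finger_force: 0.0
```

```bash
python3 - <<'E'
from h import *
np.set_printoptions(precision=1,suppress=True)
st,im,c,v,sat,warm,w=look(.6035,-.1275)
q=big(w&(v>125)&(sat<25))[0]; print('flange',*rect(c,q,.028),cv2.boundingRect(q))
k=big(w&(warm<25))[0]; print('base',*rect(c,k,.018),cv2.boundingRect(k))
im=r.snapshot('side'); save(im,'side1',(100,110,420,320),2.4)
E
```

```text
flange [ 602.9 -128.7] 75.15941 75.11158 75.58317 (227, 122, 76, 75)
base [ 603.5 -127.8] 107.061104 105.733536 -60.02416 (214, 104, 104, 103)
```

View pics/side1.png

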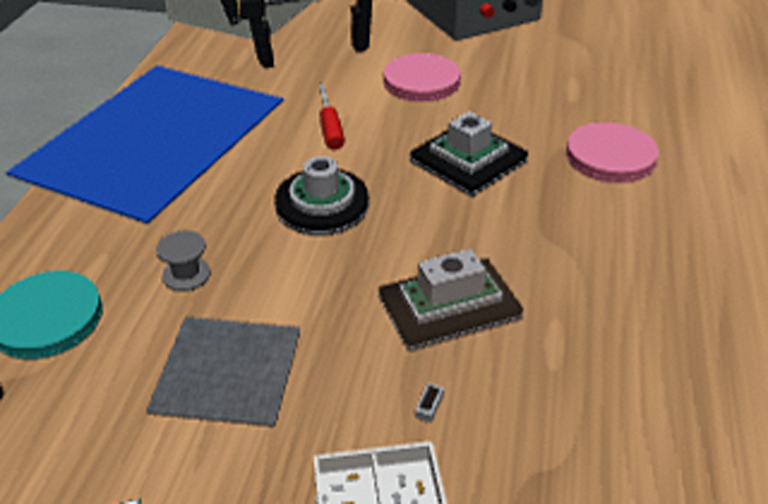

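The side view shows all three modules upright on their own bases, the pad empty, and the spool, screwdriver and connector undisturbed. The arm is clear of everything.

```bash
python3 -c "
from plant import r
print(r.finish_job())"
```

```text
the job is handed in; nothing more can be done
None
```

The job is handed in at about 30 s: each module stands upright on its own base, measured about 1 mm from centre, the square and long ones within 0.1° of their base's yaw, and the spool, screwdriver and connector were left alone.

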